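# Set the spice mill's grind

### The job

Set the grind on the bench spice mill: turn its adjustment ring clockwise (seen looking down onto the ring) until the burrs touch and it will go no further, then back it off three clicks (60 degrees) anticlockwise and let go. Leave the catch tin and the two spice jars around the mill where they stand.

Things in the scene. Friction and masses are not known exactly. Their poses are not given: they have to be found in the camera images.
- ring_grip (a point): The mill's adjustment ring: fluted black ring, 54 mm across, 32 mm high, at the upper end of the leaning head, nothing above it. Point on its axis, half-way up. z: turning axis, out of the head, 30 degrees from vertical. -x: the steel pointer rib on its top face (turns with the ring). The collar's face lies 27 mm below this point along the axis.
- mill_ring (a joint): Angle of the ring in rad, 0 when the burrs touch (hard stop), growing as it is turned anticlockwise seen from above the ring, up to a stop at 2.7. It stands 1.3 to 2.5 at the start. A click is 0.349 rad (20 degrees), one of them at 0: a spring detent pulls the ring into the nearest click when it is let go. Turning takes about 0.1 N m.
- zero_mark (a point): The longest of the click marks on the steel collar (96 mm across) under the ring, at the collar's lowest, front side, 40 mm off the ring's axis. The marks run on anticlockwise, 20 degrees apart. The ring's pointer stands at this mark when the burrs touch, and at the third mark after it when three clicks open.
- mill: The bench spice mill, heavy and fixed: white housing 210 x 140 mm, top 110 mm above the table, the head leaning 30 degrees from its top to its front (-x of this frame), spout below the head at the front, a steel hopper with black lid (100 mm across, top 198 mm high) 55 mm behind the origin. Origin: centre of its underside on the table.
- tin_mid (a point): Steel catch tin, 84 mm across, 55 mm high, standing under the mill's spout; point at its centre. To be left alone.
- jar_a_mid (a point): Amber spice jar, 64 mm across, 110 mm high, beside the mill; point at its centre. To be left alone.
- jar_b_mid (a point): Clear labelled spice jar, 64 mm across, 90 mm high, on the other side of the mill; point at its centre. To be left alone.

How it is judged (in metres and radians):
On the way:
1. the ring is turned clockwise until the burrs touch (within 0.08 rad of the stop) (value of joint mill_ring below 0.08 rad), for 0.1 s.
At the end, for the whole second after the job is handed in: The ring has been at its stop and now rests three clicks open, at 1.047 rad (60 degrees) from the stop, within about 0.12 rad (7 degrees); the tin and both jars are within 30 mm of where they stood (value of joint mill_ring between 0.92 and 1.17 rad and velocity of joint mill_ring between -0.05 and 0.05 rad/s and distance of each of tin_mid, jar_a_mid, jar_b_mid from where it was at the start of the episode below 0.03 m); the robot touches nothing.
It fails at once if the catch tin or a spice jar is pushed more than 40 mm or knocked over (distance of any of tin_mid, jar_a_mid, jar_b_mid from where it was at the start of the episode above 0.04 m or angle between any of tin_mid, jar_a_mid, jar_b_mid's own z axis and vertical above 0.6 rad).
It also fails if it takes over 48 s, if anything falls off the work surface, if the arm or the gripper's body presses on something with over 40 N, if the wrist force passes 120 N, or if a joint passes its speed limit or range.

### The arm

A 6-joint arm with a two-finger parallel gripper is mounted at the origin on the work surface. World frame = base frame: x ahead of the robot, y to its left, z up, the work surface at z = 0. Lengths are in mm, angles in rad, forces in N, time in s.
With the tool pointing down it reaches from about 275 to 1000 mm from the base axis. Payload 8.4 kg.
Tool frame: the origin (TCP) lies between the finger pads; the fingertips stand r.tips_ahead ahead of it and the grasp point (between the pads) lies 6 mm ahead of it (r.tips_ahead is the distance from the TCP to the fingertips, in mm); z points along the fingers, y is the line along which they close (so a half turn about z gives the same grasp; the last joint's range is limited). The gripper opens to 85 mm and grips with 20 to 120 N. Pads are 22 mm wide; open, the fingers measure 114 mm over their backs; the gripper's body (76 mm by 85 mm) begins 54 mm behind the grasp point. The pads swing forward as they close: fully open they stand 13 mm farther back than shut.
Start: joints at [-0.002, 0.353, 1.633, -0, 1.155, -0.002], TCP at [625.002, -0, 256.281] pointing down, gripper open.
Joint ranges: [-2.63, 2.63], [-0.92, 2.1], [0.06, 2.66], [-1.3, 4.44], [0, 2.69], [-3.02, 3.02]. Speed limits (rad/s): [2.22, 2.22, 2.79, 3.14, 3.14, 3.14].

### API

Orientations are given as [roll, pitch, yaw] about the fixed x, y, z axes, in that order (R = Rz(yaw) Ry(pitch) Rx(roll)).
In Python, from rig import r gives the robot as it stands.
- The arm moves only by the tool carry_out, never from a script. Its arguments are lists of equal length, an entry for each row: "delta_pos": the shift along the tool's x, y, z in m, a list of three; "rot": the turn, a rotation vector about the tool's x, y, z in degrees, a list of three. A call has 1 to 8 rows; each row is the pose to reach, as a shift and turn from the pose commanded when the call began, along the tool's axes at that moment; what a row does not reach only later rows make up. A row lasts 1/8 s, in which the tool goes at most 62.5 mm and 10.7 degrees, less where a joint would pass 70% of its speed; a pose out of reach is approached as far as the arm can. A call with a gripper value outside its range is refused whole. "claw" is the finger opening in m, from 0 to 0.0854, set as the call begins (left out, the last holds). The fingers move at their own pace and stop on an object; "grip_force" is the grip in N (left out, the last holds). Time passes only in rows, so rows that repeat a pose let the fingers close. It gives the time, the measured TCP pose, the force, the opening and the grip force at its end, in the units of the state.
- r.sense(): the state, without advancing time (a new reading comes with each control period).
- r.grab_frame(name): name is "scene" or "side" or "wrist"; returns the picture (384x512x3 uint8, blue, green, red); there is no depth.
- r.camera_info(name): a dict with "fx", "fy", "cx", "cy" (pixels), "distortion" ([k1, k2, p1, p2, k3] as OpenCV has them; the pictures are not rectified), "pose" (4x4, takes a point from camera to world coordinates); the wrist camera has in their place "hand_eye" (4x4, takes a point from camera to tool coordinates, whose origin is the TCP and whose axes are the flange's). Camera axes: x right, y down, z forward; pixel columns grow to the right and rows downward; lengths in mm; the calibration is good to about 2 mm. A picture is of the moment at which its call begins: read the wrist's pose just before it. camera_info takes no time and is no camera call.
- r.sign_off(): hands the job in; it is judged then, once.
Trained networks look in the newest picture that a camera, given by its name, has taken for a name from the list of things; names that differ only in an ending like _2 or _b are one class to them, and where a whole thing is asked for, a point or a joint stands for the part that bears it (a point fixed in the world has none). Each returns a list of dicts, best first, with "p" (0 to 1); they miss things now and then, are a little off and sometimes report something else, mostly with a low value. They report only what shows in the picture. A call takes as long as a camera call.
- r.recognise(thing, camera): "box" ([left, top, right, bottom] in pixels, round what is visible of it).
- r.cut_out(thing, camera): "mask" (384x512 bool, what is visible of it) and "box" ([left, top, right, bottom] in pixels, round what is visible of it).
The state is a dict: "clock": time; "qpos": joint angles; "qvel": joint speeds; "joint_efforts": joint torques, N m; "eef_pos": TCP position; "tcp_rot": TCP orientation; "contact_force": force on the tool from outside, world axes, zero at the start; "wrist_torque": the same for the moment, N m; "opening": opening from 0.0 (shut) to 1.0 (fully open); "grasp_force": force on a finger pad.
Only numpy, scipy, OpenCV 4.12 (cv2) and the standard library are available. Lean on these libraries where they do the work, as an engineer would, in place of code of your own. Each camera call takes 0.05 s, during which the arm holds its last target. There are 200 camera calls.

## Working session

There is one attempt and no reset: what is moved stays moved. The work goes in short steps, Python scripts to look and compute and a tool call to move; the robot and the scene stay as the last step left them, time stands still between calls to the robot, and variables do not carry over. Pictures are saved under pics/ and viewed, at most 10 in all, crops included, and the job is handed in when it is done.

Besides the shell and the picture viewer there is one more tool, called after ">>>" by a JSON object that holds its "name" and its "arguments", one argument or row to a line. carry_out: Moves the arm, as the interface text tells. Its arguments: {"type":"object","properties":{"delta_pos":{"type":"array","items":{"type":"array","items":{"type":"number"}}},"rot":{"type":"array","items":{"type":"array","items":{"type":"number"}}},"claw":{"type":"number"},"grip_force":{"type":"number"}},"required":["delta_pos","rot"]}

```bash
mkdir -p pics; ls; python3 - <<'E'
from rig import r
import cv2,numpy as np
np.set_printoptions(precision=3,suppress=True)
print(r.sense(),r.tips_ahead)
ims=[]
for n in ("scene","side"):
    im=r.grab_frame(n);cv2.imwrite(f"pics/{n}0.png",im);ims.append(im)
    print(n,r.camera_info(n))
    for t in ("ring_grip","mill","zero_mark","tin_mid","jar_a_mid","jar_b_mid"):
        print(t,[(np.round(d["box"]),round(d["p"],2)) for d in r.recognise(t,n)[:2]])
print(r.camera_info("wrist"))
cv2.imwrite("pics/both0.png",cv2.resize(np.vstack(ims),None,fx=.78,fy=.78))
E
```

```text
pics
{'clock': 0.0, 'qpos': array([-0.002,  0.354,  1.634,  0.   ,  1.155, -0.002]), 'qvel': array([-0.   ,  0.001,  0.   , -0.001, -0.001, -0.001]), 'joint_efforts': array([ -0.002, -60.524, -34.206,  -0.   ,   0.009,   0.   ]), 'eef_pos': array([624.556,  -0.007, 255.557]), 'tcp_rot': array([-3.14 , -0.   ,  1.571]), 'contact_force': array([-0.623,  0.53 , -0.477]), 'wrist_torque': array([ 0.008, -0.045,  0.022]), 'grasp_force': 0.0, 'opening': 0.9990297584782734} 25.0
scene {'fx': 368.91038511263156, 'fy': 368.91038511263156, 'cx': 251.62890334057718, 'cy': 197.79515568973423, 'distortion': array([-0.043,  0.   ,  0.   ,  0.   ,  0.   ]), 'pose': array([[   0.362,    0.573,   -0.735, 1253.037],
       [   0.932,   -0.216,    0.291, -202.362],
       [   0.008,   -0.79 ,   -0.612,  651.814],
       [   0.   ,    0.   ,    0.   ,    1.   ]])}
ring_grip [(array([208., 158., 234., 186.]), 0.8)]
mill [(array([197., 160., 301., 281.]), 0.87)]
zero_mark [(array([198., 161., 297., 280.]), 0.97)]
tin_mid [(array([191., 188., 202., 220.]), 0.71)]
jar_a_mid [(array([272., 173., 298., 216.]),
[... 459 characters left out ...]
., 197., 267., 227.]), 0.74)]
mill [(array([218., 161., 331., 292.]), 0.72)]
zero_mark [(array([218., 164., 330., 288.]), 0.84)]
tin_mid [(array([202., 263., 241., 307.]), 0.77)]
jar_a_mid [(array([204., 184., 231., 237.]), 0.66), (array([322., 252., 360., 305.]), 0.3)]
jar_b_mid [(array([323., 256., 357., 301.]), 0.56)]
{'fx': 283.14240059908104, 'fy': 283.14240059908104, 'cx': 250.74426121043157, 'cy': 193.31326243640402, 'distortion': array([-0.016,  0.   ,  0.   ,  0.   ,  0.   ]), 'hand_eye': array([[  -0.001,   -0.947,   -0.322,   82.069],
       [   1.   ,   -0.001,    0.   ,    0.871],
       [  -0.001,   -0.322,    0.947, -118.158],
       [   0.   ,    0.   ,    0.   ,    1.   ]])}
```

View pics/both0.png

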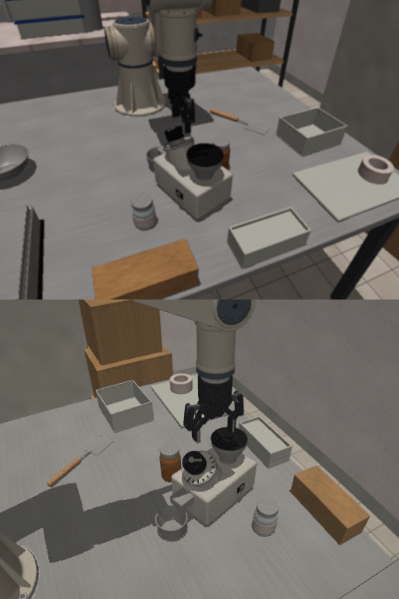

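```bash
cat > h.py <<'E'
from rig import r
import cv2,numpy as np
np.set_printoptions(precision=3,suppress=True)
def und(c,uv):
    K=np.array([[c["fx"],0,c["cx"]],[0,c["fy"],c["cy"]],[0,0,1]])
    p=cv2.undistortPoints(np.array(uv,float).reshape(-1,1,2),K,np.array(c["distortion"])).reshape(-1,2)
    return np.c_[p,np.ones(len(p))]
def ray(c,uv,T=None):
    T=c["pose"] if T is None else T
    d=und(c,uv)@T[:3,:3].T
    return T[:3,3],d/np.linalg.norm(d,axis=1)[:,None]
def atz(c,uv,z,T=None):
    o,d=ray(c,uv,T); return o+d*((z-o[2])/d[:,2])[:,None]
def tri(rays):
    A=0;b=0
    for o,d in rays:
        P=np.eye(3)-np.outer(d,d);A=A+P;b=b+P@o
    x=np.linalg.solve(A,b)
    return x,[np.linalg.norm((np.eye(3)-np.outer(d,d))@(x-o)) for o,d in rays]
def proj(c,X,T=None):
    T=c["pose"] if T is None else T
    Ti=np.linalg.inv(T);K=np.array([[c["fx"],0,c["cx"]],[0,c["fy"],c["cy"]],[0,0,1]])
    return cv2.projectPoints(np.array(X,float).reshape(-1,1,3),cv2.Rodrigues(Ti[:3,:3])[0],Ti[:3,3],K,np.array(c["distortion"]))[0].reshape(-1,2)
E
python3 - <<'E'
from h import *
s,d=r.camera_info("scene"),r.camera_info("side")
def t(a,b): 
    o,x=ray(s,[a]);p,y=ray(d,[b]); return tri([(o,x[0]),(p,y[0])])
print("ring",t((221,172),(251,212)))
print("jara",t((285,195),(217.5,210)));print("jarb",t((184,271),(340,278)))
a=cv2.imread("pics/side0.png")[150:310,200:370];b=cv2.imread("pics/scene0.png")[145:305,160:330]
f=lambda x:cv2.resize(x,None,fx=3.0,fy=3.0,interpolation=cv2.INTER_CUBIC)
cv2.imwrite("pics/c1.png",cv2.resize(np.hstack([a,b]),(800,376),interpolation=cv2.INTER_CUBIC))
E
```

```text
ring (array([570.176,  -9.322, 177.65 ]), [np.float64(1.3567131399361811), np.float64(1.3567131399361951)])
jara (array([559.558, 163.733,  51.865]), [np.float64(6.494928887651306), np.float64(6.494928887651173)])
jarb (array([ 708.616, -141.47 ,   41.092]), [np.float64(0.1689295642281897), np.float64(0.1689295642281819)])
```

View pics/c1.png

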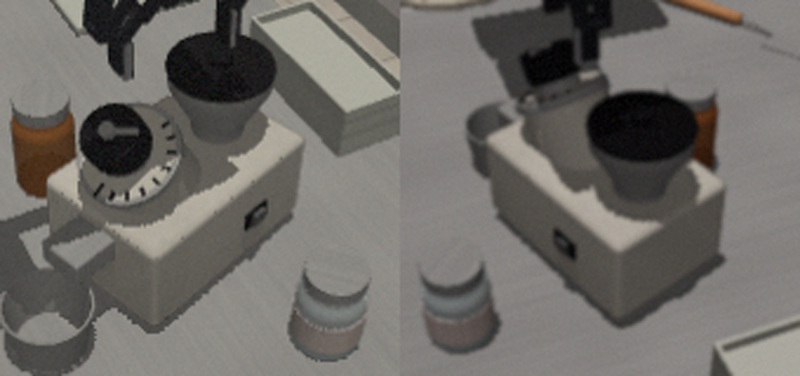

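```bash
python3 - <<'E'
from h import *
s,d=r.camera_info("scene"),r.camera_info("side")
k=340/800
S=lambda x,y:(160+(x-400)*k,145+y*k); D=lambda x,y:(200+x*k,150+y*k)
def t(a,b): 
    o,x=ray(s,[a]);p,y=ray(d,[b]); return tri([(o,x[0]),(p,y[0])])
print("lid",t(S(642,125),D(221,65)), atz(s,[S(642,125)],198),atz(d,[D(221,65)],198))
print("side fr bottom, rear r bottom",atz(d,[D(150,330),D(298,230)],0))
print("side top fl, fr, rr",atz(d,[D(50,185),D(154,268),D(304,138)],110))
print("scene fr rr rl bottom",atz(s,[S(495,208),S(620,324),S(722,264)],0))
print("scene top fr rr rl",atz(s,[S(490,140),S(622,246),S(722,187)],110))
E
```

```text
lid (array([696.677,  42.736, 179.981]), [np.float64(0.5980614793118078), np.float64(0.598061479311848)]) [[717.361  33.99  198.   ]] [[684.305  22.439 198.   ]]
side fr bottom, rear r bottom [[568.569 -69.461   0.   ]
 [754.78  -27.313   0.   ]]
side top fl, fr, rr [[523.511  37.294 110.   ]
 [561.883 -89.086 110.   ]
 [758.161 -12.572 110.   ]]
scene fr rr rl bottom [[563.466 -69.588   0.   ]
 [760.205  -0.571   0.   ]
 [725.504 124.649   0.   ]]
scene top fr rr rl [[582.708 -71.115 110.   ]
 [764.82   -1.891 110.   ]
 [727.087 113.496 110.   ]]
```

```bash
cat >> h.py <<'E'
from scipy.spatial.transform import Rotation as Ro
def axR(yaw,roll=0):  # tool rotation: z into ring, x ~ mill left, then roll deg about tool z
    n=Ro.from_euler("z",yaw,degrees=True).apply([.5,0,-.8660254])
    x=Ro.from_euler("z",yaw,degrees=True).apply([0,1,0])
    return Ro.from_matrix(np.c_[x,np.cross(n,x),n])*Ro.from_euler("z",roll,degrees=True)
def cur(st): return Ro.from_euler("xyz",st["tcp_rot"]),np.array(st["eef_pos"])
def move(st,p,R):
    R0,p0=cur(st)
    return R0.inv().apply(np.array(p)-p0)/1000,(R0.inv()*R).as_rotvec(degrees=True)
def wT(st):
    T=np.eye(4);R0,p0=cur(st);T[:3,:3]=R0.as_matrix();T[:3,3]=p0
    return T@r.camera_info("wrist")["hand_eye"]
E
python3 - <<'E'
from h import *
st=r.sense();R=axR(18);n=R.as_matrix()[:,2]
print(move(st,np.array([567,0,172])-125*n,R))
E
```

```text
(array([-0.019, -0.117, -0.024]), array([-29.744,   4.713, -17.586]))
```

>>> {"name": "carry_out", "arguments": {
  "delta_pos": [
    [-0.019,-0.117,-0.024],
    [-0.019,-0.117,-0.024],
    [-0.019,-0.117,-0.024],
    [-0.019,-0.117,-0.024],
    [-0.019,-0.117,-0.024],
    [-0.019,-0.117,-0.024],
    [-0.019,-0.117,-0.024]
  ],
  "rot": [
    [-29.7,4.7,-17.6],
    [-29.7,4.7,-17.6],
    [-29.7,4.7,-17.6],
    [-29.7,4.7,-17.6],
    [-29.7,4.7,-17.6],
    [-29.7,4.7,-17.6],
    [-29.7,4.7,-17.6]
  ]
}}

```text
clock: 1.58
eef_pos: [508.7, -18.8, 280.5]
tcp_rot: [2.619, 0.0, 1.885]
contact_force: [0.1, 1.7, -0.8]
opening: 0.999
grasp_force: 0.0
```

```bash
python3 - <<'E'
from h import *
st=r.sense();im=r.grab_frame("wrist");cv2.imwrite("pics/w1.png",im)
np.save("w1T.npy",wT(st));print(st["eef_pos"],st["tcp_rot"],st["qpos"],st["clock"])
print([(x["box"],x["p"]) for x in r.recognise("ring_grip","wrist")])
im2=r.grab_frame("side");cv2.imwrite("pics/s1.png",im2)
im3=r.grab_frame("scene");cv2.imwrite("pics/sc1.png",im3)
for n in("scene","side"):print([(x["box"],x["p"]) for x in r.recognise("ring_grip",n)])
E
```

```text
[508.678 -18.783 280.466] [2.619 0.    1.885] [-0.191 -0.05   2.164  0.438  0.607 -0.815] 1.575
[([143.8, 103.5, 394.1, 240.2], 0.59), ([221.2, 167.9, 289.1, 238.0], 0.56), ([193.3, 0.2, 278.7, 71.0], 0.15)]
[([210.9, 156.9, 235.1, 185.3], 0.73)]
[([233.7, 196.2, 265.0, 225.6], 0.76)]
```

View pics/w1.png

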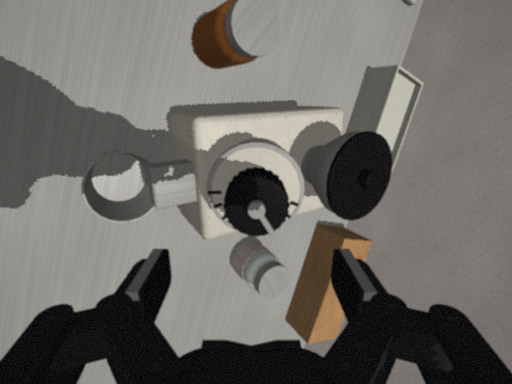

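```bash
python3 - <<'E'
from h import *
from scipy.optimize import least_squares
T=np.load("w1T.npy");cw=r.camera_info("wrist");cs=r.camera_info("scene");cd=r.camera_info("side")
a=np.linspace(0,2*np.pi,60)
def cyl(p,yaw):
    M=axR(yaw).as_matrix();ax=-M[:,2]
    c=p+27*(np.cos(a)[:,None]*M[:,0]+np.sin(a)[:,None]*M[:,1])
    return np.r_[c+16*ax,c-16*ax],ax
def box(c,X,T=None):
    q=proj(c,X,T);return np.r_[q.min(0),q.max(0)]
B=[(cw,T,[221.2,167.9,289.1,238]),(cs,None,[210.9,156.9,235.1,185.3]),(cd,None,[233.7,196.2,265,225.6])]
def res(v,full=False):
    X,ax=cyl(v[:3],v[3]);o=[]
    for c,t,b in B:o.append((box(c,X,t)-b))
    o.append(proj(cw,v[:3]+16*ax,T)[0]-[257,210]); o.append([(v[3]-18)/3])
    return np.concatenate(o)
s=least_squares(res,[567,0,172,18],loss="soft_l1");print(s.x,res(s.x).round(1))
# check against wrist+side only
w=cv2.imread("pics/w1.png")[130:260,190:320];d=cv2.imread("pics/s1.png")[180:250,215:300]
cv2.imwrite("pics/c2.png",np.hstack([cv2.resize(w,(440,440),interpolation=2),cv2.resize(d,(360,440),interpolation=2)]))
M=axR(s.x[3]).as_matrix();mid=np.array([644,27,0]);print("lateral mill offset",(s.x[:3]-mid)@M[:,0])
E
```

```text
[570.344  -5.706 181.397  20.402] [ 2.1  0.2 -1.   0.1 -2.3  3.2  0.4 -3.5  0.1 -3.5  0.7 -0.8 -1.3 -0.5
  0.8]
lateral mill offset -4.976637659249725
```

View pics/c2.png

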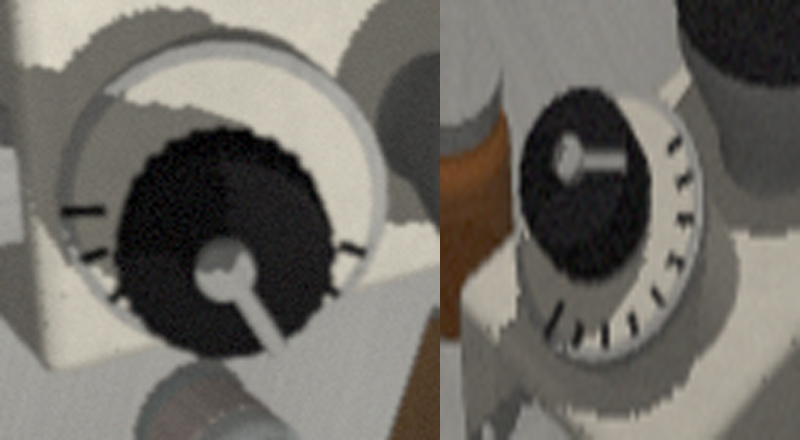

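```bash
python3 - <<'E'
from h import *
T=np.load("w1T.npy");cw=r.camera_info("wrist");cd=r.camera_info("side")
a=np.radians([0,90,180,270])
W=lambda q:(q-[190,130])*440/130
D=lambda q:(q-[215,180])*[360/85,440/70]+[440,0]
for p,yaw in(([570.3,-5.7,181.4],20.4),([570.3,-5.7,181.4],18),([569,-2,178],19)):
    M=axR(yaw).as_matrix();ax=-M[:,2];p=np.array(p)
    e=np.cos(a)[:,None]*M[:,0]+np.sin(a)[:,None]*M[:,1]  # left,down/back..,right
    X=np.r_[[p+16*ax],p+27*e+16*ax,p-27*ax+48*e,[p-27*ax-40*M[:,1]]]
    print(p,yaw);print(W(proj(cw,X,T)).round(0).tolist());print(D(proj(cd,X)).round(0).tolist())
E
```

```text
[570.3  -5.7 181.4] 20.4
[[222.0, 269.0], [219.0, 164.0], [332.0, 265.0], [225.0, 366.0], [113.0, 273.0], [214.0, 44.0], [387.0, 204.0], [225.0, 358.0], [54.0, 216.0], [81.0, 215.0]]
[[575.0, 161.0], [532.0, 121.0], [610.0, 90.0], [618.0, 202.0], [539.0, 232.0], [536.0, 146.0], [668.0, 94.0], [685.0, 287.0], [548.0, 337.0], [558.0, 316.0]]
[570.3  -5.7 181.4] 18
[[222.0, 268.0], [223.0, 162.0], [332.0, 268.0], [222.0, 366.0], [112.0, 268.0], [221.0, 45.0], [386.0, 212.0], [219.0, 361.0], [54.0, 212.0], [81.0, 212.0]]
[[574.0, 160.0], [534.0, 119.0], [611.0, 91.0], [616.0, 203.0], [537.0, 230.0], [540.0, 144.0], [672.0, 98.0], [683.0, 291.0], [546.0, 335.0], [557.0, 315.0]]
[569  -2 178] 19
[[215.0, 249.0], [213.0, 144.0], [324.0, 248.0], [216.0, 347.0], [106.0, 251.0], [211.0, 28.0], [379.0, 193.0], [216.0, 344.0], [48.0, 197.0], [76.0, 197.0]]
[[568.0, 163.0], [528.0, 122.0], [605.0, 93.0], [611.0, 205.0], [532.0, 233.0], [533.0, 147.0], [664.0, 99.0], [677.0, 291.0], [541.0, 337.0], [551.0, 317.0]]
```

```bash
python3 - <<'E'
from h import *
st=r.sense();R=axR(18);n=R.as_matrix()[:,2];p=np.array([572,-5,178])
for k in(60,8):print(move(st,p-k*n,R))
E
```

```text
(array([-0.007,  0.005,  0.061]), array([-0.068, -0.011,  0.022]))
(array([-0.007,  0.005,  0.113]), array([-0.068, -0.011,  0.022]))
```

>>> {"name": "carry_out", "arguments": {
  "delta_pos": [
    [-0.007,0.005,0.03],
    [-0.007,0.005,0.06],
    [-0.007,0.005,0.08],
    [-0.007,0.005,0.1],
    [-0.007,0.005,0.113],
    [-0.007,0.005,0.113],
    [-0.007,0.005,0.113]
  ],
  "rot": [
    [0,0,0],
    [0,0,0],
    [0,0,0],
    [0,0,0],
    [0,0,0],
    [0,0,0],
    [0,0,0]
  ]
}}

```text
clock: 2.75
eef_pos: [568.0, -6.9, 185.3]
tcp_rot: [2.619, 0.0, 1.885]
contact_force: [-0.1, 0.5, -0.6]
opening: 0.999
grasp_force: 0.0
```

```bash
python3 - <<'E'
from h import *
st=r.sense();print({k:st[k] for k in("eef_pos","tcp_rot","contact_force","wrist_torque","qpos")})
im=r.grab_frame("wrist");im2=r.grab_frame("side")
cv2.imwrite("pics/w2.png",np.hstack([im[130:384,90:430],cv2.resize(im2[170:260,200:300],(282,254),interpolation=2)]))
E
```

```text
{'eef_pos': array([567.962,  -6.917, 185.329]), 'tcp_rot': array([2.619, 0.   , 1.885]), 'contact_force': array([-0.094,  0.482, -0.553]), 'wrist_torque': array([-0.089,  0.245,  0.05 ]), 'qpos': array([-0.137,  0.198,  2.156,  0.634,  0.376, -0.997])}
```

View pics/w2.png

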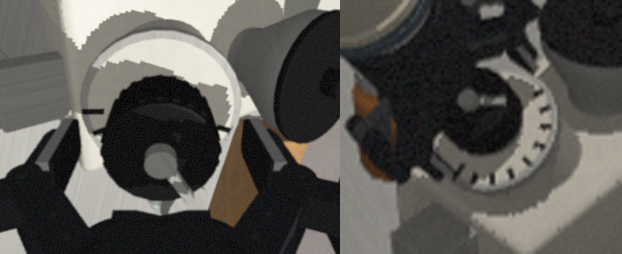

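>>> {"name": "carry_out", "arguments": {
  "delta_pos": [
    [0,0,0],
    [0,0,0],
    [0,0,0],
    [0,0,0],
    [0,0,0],
    [0,0,0]
  ],
  "rot": [
    [0,0,0],
    [0,0,0],
    [0,0,0],
    [0,0,0],
    [0,0,0],
    [0,0,0]
  ],
  "claw": 0.03,
  "grip_force": 35
}}

```text
clock: 3.6
eef_pos: [567.8, -7.1, 185.4]
tcp_rot: [2.618, 0.0, 1.885]
contact_force: [-6.0, -2.1, 6.9]
opening: 0.625
grasp_force: 34.8
```

```bash
python3 - <<'E'
from h import *
st=r.sense();print(st)
E
```

```text
{'clock': 3.6, 'qpos': array([-0.137,  0.198,  2.157,  0.634,  0.376, -0.998]), 'qvel': array([ 0.   ,  0.001, -0.001,  0.   ,  0.001, -0.   ]), 'joint_efforts': array([  1.18 , -38.951, -27.702,   1.124,  -1.904,   0.011]), 'eef_pos': array([567.821,  -7.058, 185.358]), 'tcp_rot': array([2.618, 0.   , 1.885]), 'contact_force': array([-6.031, -2.087,  6.855]), 'wrist_torque': array([-0.209,  0.632, -0.022]), 'grasp_force': 34.84067738056183, 'opening': 0.6249889351837175}
```

>>> {"name": "carry_out", "arguments": {
  "delta_pos": [
    [0,0,0],
    [0,0,0],
    [0,0,0],
    [0,0,0],
    [0,0,0],
    [0,0,0],
    [0,0,0],
    [0,0,0]
  ],
  "rot": [
    [0,0,8],
    [0,0,16],
    [0,0,24],
    [0,0,32],
    [0,0,40],
    [0,0,48],
    [0,0,56],
    [0,0,60]
  ]
}}

```text
clock: 4.6
eef_pos: [564.9, -6.1, 183.9]
tcp_rot: [2.868, -0.446, 0.898]
contact_force: [-17.7, -2.7, 13.9]
opening: 0.626
grasp_force: 35.9
```

```bash
python3 - <<'E'
from h import *
st=r.sense();print({k:st[k] for k in("eef_pos","tcp_rot","contact_force","wrist_torque","qpos","grasp_force")})
n=cur(st)[0].as_matrix()[:,2];print("axial torque",st["wrist_torque"]@n)
im=r.grab_frame("side");cv2.imwrite("pics/s3.png",cv2.resize(im[160:260,190:310],(720,600),interpolation=2))
E
```

```text
{'eef_pos': array([564.925,  -6.112, 183.85 ]), 'tcp_rot': array([ 2.868, -0.446,  0.898]), 'contact_force': array([-17.736,  -2.671,  13.87 ]), 'wrist_torque': array([0.306, 2.394, 0.81 ]), 'qpos': array([-0.137,  0.198,  2.16 ,  0.633,  0.38 ,  0.053]), 'grasp_force': 35.86224853992462}
axial torque -0.1850945851601614
```

View pics/s3.png

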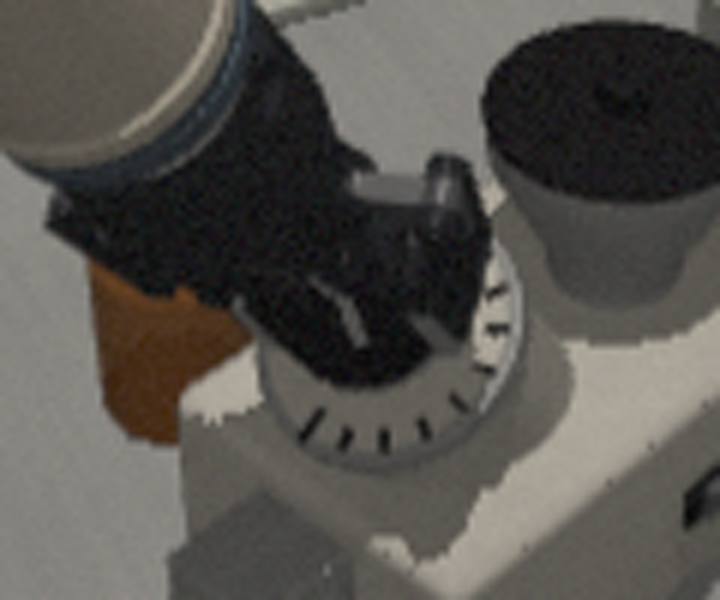

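>>> {"name": "carry_out", "arguments": {
  "delta_pos": [
    [-0.0013,-0.0007,-0.0005],
    [-0.0026,-0.0015,-0.001],
    [-0.0026,-0.0015,-0.001],
    [-0.0026,-0.0015,-0.001],
    [-0.0026,-0.0015,-0.001],
    [-0.0026,-0.0015,-0.001],
    [-0.0026,-0.0015,-0.001],
    [-0.0026,-0.0015,-0.001]
  ],
  "rot": [
    [0,0,8],
    [0,0,16],
    [0,0,24],
    [0,0,32],
    [0,0,40],
    [0,0,48],
    [0,0,54],
    [0,0,54]
  ]
}}

```text
clock: 5.65
eef_pos: [563.6, -3.7, 184.0]
tcp_rot: [-2.905, -0.468, -0.16]
contact_force: [2.6, 26.8, 2.4]
opening: 0.622
grasp_force: 40.9
```

```bash
cat > t.py <<'E'
from h import *
st=r.sense();n=cur(st)[0].as_matrix()[:,2];f=st["contact_force"]
R0=axR(18);q=(R0.inv()*cur(st)[0]).as_rotvec(degrees=True)
print("t",st["clock"],"roll",q,"q6",st["qpos"][5],"axial F",f@n,"lat",f-(f@n)*n,"axial torque",st["wrist_torque"]@n,"pos",st["eef_pos"],"open",st["opening"],st["grasp_force"])
E
python3 t.py
```

```text
t 5.65 roll [  0.631   0.128 114.065] q6 0.9832319948279118 axial F 3.525218114469411 lat [ 0.972 26.233  5.423] axial torque 0.016855682867871157 pos [563.572  -3.746 183.985] open 0.6222715807231283 40.867696702480316
```

>>> {"name": "carry_out", "arguments": {
  "delta_pos": [
    [-0.001,-0.0023,0],
    [-0.002,-0.0046,0],
    [-0.002,-0.0046,0],
    [-0.002,-0.0046,0]
  ],
  "rot": [
    [0,0,0],
    [0,0,4],
    [0,0,8],
    [0,0,8]
  ]
}}

```text
clock: 6.15
eef_pos: [563.4, -2.8, 184.2]
tcp_rot: [-2.846, -0.437, -0.309]
contact_force: [3.1, 0.8, -4.7]
opening: 0.619
grasp_force: 41.1
```

```bash
python3 t.py
```

```text
t 6.15 roll [  0.065  -0.057 121.93 ] q6 1.1358862184624057 axial F 5.687230411863279 lat [ 0.415 -0.068  0.215] axial torque -0.20352535943504746 pos [563.436  -2.835 184.172] open 0.6186601120102343 41.0962039232254
```

>>> {"name": "carry_out", "arguments": {
  "delta_pos": [
    [0,0,0],
    [0,0,0],
    [0,0,0],
    [0,0,0]
  ],
  "rot": [
    [0,0,4],
    [0,0,8],
    [0,0,12],
    [0,0,12]
  ]
}}

```text
clock: 6.65
eef_pos: [560.6, -0.6, 182.9]
tcp_rot: [-2.762, -0.361, -0.52]
contact_force: [-8.6, 12.3, 3.9]
opening: 0.626
grasp_force: 41.6
```

```bash
python3 t.py
```

```text
t 6.65 roll [  0.596  -0.199 133.846] q6 1.3444533701329149 axial F -5.415547555305127 lat [-6.037 13.135 -0.852] axial torque -0.6622910702406851 pos [560.562  -0.596 182.939] open 0.6257648767356443 41.63063943386078
```

```bash
python3 - <<'E'
from h import *
st=r.sense();np.save("w4T.npy",wT(st));im=r.grab_frame("wrist");d=r.grab_frame("side")
cv2.imwrite("pics/w4.png",np.hstack([cv2.resize(im[90:340,130:380],(500,500),interpolation=2),cv2.resize(d[175:265,205:259],(300,500),interpolation=2)]))
E
```

```text
(no output)
```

View pics/w4.png

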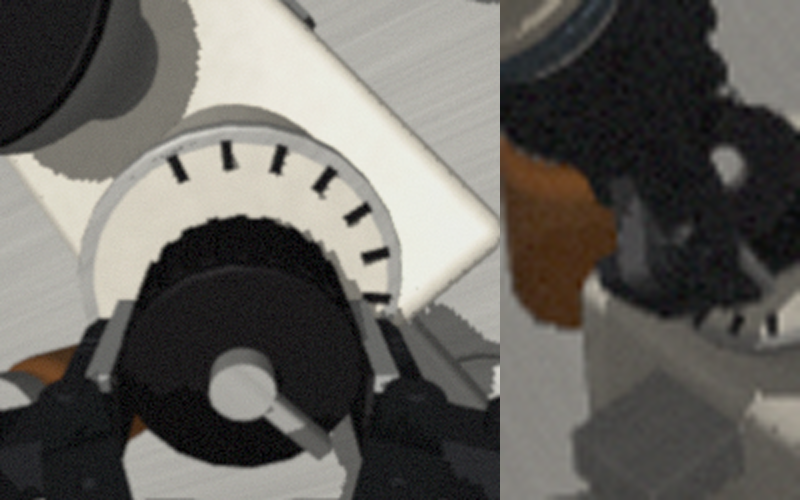

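```bash
python3 - <<'E'
from h import *
cw=r.camera_info("wrist");M=axR(18).as_matrix();ax=-M[:,2]
def pl(T,uv,p,h):
    o,d=ray(cw,uv,T);X=o+d*(((p+h*ax-o)@ax)/(d@ax))[:,None]; q=(X-p)@M[:,:2]; return q
def ang(v): # ccw from above, from downhill(-y0). above view: x0 left? compute
    # downhill=-M1 ; ccw about ax
    e1=-M[:,1];e2=np.cross(ax,e1);w=M[:,:2]@v
    return np.degrees(np.arctan2(w@e2,w@e1))
for p in(np.array([567.4,-2.3,177]),np.array([570,-5,178])):
  for T,uv in((np.load("w1T.npy"),[(190+x/3.385,130+y/3.385) for x,y in((226,268),(238,292),(278,345))]),(np.load("w4T.npy"),[(130+x/2,90+y/2) for x,y in((243,390),(285,413),(318,443))])):
    q=pl(T,uv,p,18);print(q.round(1).tolist(),"rib dir",ang(q[2]-q[1]),"hub->tip",ang(q[2]-q[0]),"ctr->tip",ang(q[2]))
  uv=[(130+x/2,90+y/2) for x,y in((376,256),(357,213),(325,180),(279,159),(228,155),(177,167))]
  print("marks",[ang(v).round(1) for v in pl(np.load("w4T.npy"),uv,p,-27)], pl(np.load("w4T.npy"),uv,p,-27).round(1).tolist())
E
```

```text
[[-4.6, 4.6], [-11.0, 7.7], [-25.7, 18.0]] rib dir 125.19492805823936 hub->tip 122.36100929310976 ctr->tip 125.04319324978356
[[0.6, 0.2], [-2.0, -11.1], [-1.7, -22.8]] rib dir -1.037803191439277 hub->tip 5.84940423057525 ctr->tip 4.35103724882575
marks [np.float64(64.3), np.float64(85.2), np.float64(104.1), np.float64(123.5), np.float64(142.3), np.float64(161.6)] [[-36.6, -17.6], [-41.2, -3.4], [-41.1, 10.3], [-35.9, 23.7], [-26.5, 34.3], [-13.9, 41.7]]
[[-1.2, 2.7], [-7.6, 5.8], [-22.3, 16.1]] rib dir 125.19492805823933 hub->tip 122.3610092931097 ctr->tip 125.82504982850676
[[4.0, -1.7], [1.4, -13.0], [1.6, -24.7]] rib dir -1.0378031914391483 hub->tip 5.849404230575311 ctr->tip -3.7233145701151167
marks [np.float64(59.5), np.float64(82.0), np.float64(102.6), np.float64(123.9), np.float64(144.5), np.float64(165.2)] [[-33.2, -19.5], [-37.8, -5.3], [-37.7, 8.4], [-32.5, 21.8], [-23.1, 32.4], [-10.5, 39.8]]
```

>>> {"name": "carry_out", "arguments": {
  "delta_pos": [
    [0,0,0],
    [0,0,0],
    [0,0,0]
  ],
  "rot": [
    [0,0,3],
    [0,0,3],
    [0,0,3]
  ]
}}

```text
clock: 7.12
eef_pos: [561.7, -0.9, 183.5]
tcp_rot: [-2.744, -0.343, -0.571]
contact_force: [-2.3, 13.5, 0.1]
opening: 0.623
grasp_force: 41.4
```

>>> {"name": "carry_out", "arguments": {
  "delta_pos": [
    [0,0,0],
    [0,0,0],
    [0,0,0],
    [0,0,0]
  ],
  "rot": [
    [0,0,0],
    [0,0,0],
    [0,0,0],
    [0,0,0]
  ],
  "claw": 0.08
}}

```text
clock: 7.62
eef_pos: [563.6, -3.3, 184.3]
tcp_rot: [-2.743, -0.348, -0.577]
contact_force: [-0.5, -0.7, -0.3]
opening: 0.941
grasp_force: 0.0
```

```bash
python3 t.py; python3 - <<'E'
from h import *
print(move(r.sense(),[563.4,-2.8,184.2],axR(18,137)))
E
```

```text
t 7.625 roll [ -0.003  -0.06  136.996] q6 1.398223817288917 axial F -0.0827231675995895 lat [-0.454 -0.651 -0.365] axial torque 0.0366130929440378 pos [563.566  -3.309 184.323] open 0.9409865385347349 0.0
(array([-0., -0.,  0.]), array([0.044, 0.015, 0.004]))
```

Centred already. Regrip with the TCP on the axis, then back off.

>>> {"name": "carry_out", "arguments": {
  "delta_pos": [
    [0,0,0],
    [0,0,0],
    [0,0,0],
    [0,0,0],
    [0,0,0]
  ],
  "rot": [
    [0,0,0],
    [0,0,0],
    [0,0,0],
    [0,0,0],
    [0,0,0]
  ],
  "claw": 0.03,
  "grip_force": 45
}}

```text
clock: 8.25
eef_pos: [563.7, -2.4, 185.1]
tcp_rot: [-2.741, -0.348, -0.577]
contact_force: [-4.4, 4.0, 9.0]
opening: 0.62
grasp_force: 45.2
```

>>> {"name": "carry_out", "arguments": {
  "delta_pos": [
    [0,0,0],
    [0,0,0],
    [0,0,0],
    [0,0,0]
  ],
  "rot": [
    [0,0,3],
    [0,0,6],
    [0,0,6],
    [0,0,6]
  ]
}}

```text
clock: 8.75
eef_pos: [562.7, -1.2, 184.7]
tcp_rot: [-2.71, -0.303, -0.674]
contact_force: [-7.8, 11.4, 10.9]
opening: 0.619
grasp_force: 46.1
```

```bash
python3 t.py
```

```text
t 8.75 roll [  0.311  -0.032 142.863] q6 1.5020858393038872 axial F -11.360119622171862 lat [-2.417 13.222  1.086] axial torque -0.7332191918092854 pos [562.66   -1.222 184.665] open 0.6188080267786056 46.14465594291687
```

>>> {"name": "carry_out", "arguments": {
  "delta_pos": [
    [0,0,0],
    [0,0,0],
    [0,0,0],
    [0,0,0],
    [0,0,0],
    [0,0,0],
    [0,0,0],
    [0,0,0]
  ],
  "rot": [
    [0,0,-10],
    [0,0,-20],
    [0,0,-30],
    [0,0,-40],
    [0,0,-50],
    [0,0,-60],
    [0,0,-66],
    [0,0,-66]
  ]
}}

```text
clock: 9.75
eef_pos: [562.8, -5.8, 183.8]
tcp_rot: [3.008, -0.506, 0.576]
contact_force: [-11.1, -24.0, 5.1]
opening: 0.619
grasp_force: 47.6
```

>>> {"name": "carry_out", "arguments": {
  "delta_pos": [
    [0,0,0],
    [0,0,0],
    [0,0,0],
    [0,0,0]
  ],
  "rot": [
    [0,0,0],
    [0,0,0],
    [0,0,0],
    [0,0,0]
  ],
  "claw": 0.085
}}

```text
clock: 10.25
eef_pos: [563.5, -2.8, 184.3]
tcp_rot: [3.013, -0.508, 0.575]
contact_force: [1.2, 0.5, -0.1]
opening: 0.998
grasp_force: 0.0
```

>>> {"name": "carry_out", "arguments": {
  "delta_pos": [
    [0,0,-0.03],
    [0,0,-0.06],
    [0,0,-0.09],
    [0,0,-0.12],
    [0,0,-0.12],
    [0,0,-0.12]
  ],
  "rot": [
    [0,0,0],
    [0,0,0],
    [0,0,0],
    [0,0,0],
    [0,0,0],
    [0,0,0]
  ]
}}

```text
clock: 11.0
eef_pos: [506.5, -21.4, 287.8]
tcp_rot: [3.013, -0.508, 0.575]
contact_force: [-0.3, 1.1, -0.2]
opening: 0.999
grasp_force: 0.0
```

```bash
python3 t.py; python3 - <<'E'
from h import *
st=r.sense();np.save("w5T.npy",wT(st));im=r.grab_frame("wrist");d=r.grab_frame("side")
cv2.imwrite("pics/w5.png",np.hstack([cv2.resize(im[110:260,180:330],(480,480),interpolation=2),cv2.resize(d[175:265,210:270],(320,480),interpolation=2)]))
E
```

```text
t 11.0 roll [ 0.054 -0.033 76.987] q6 0.5318221753681368 axial F 0.2325591768903882 lat [-0.399  1.015 -0.038] axial torque 0.028978690977925572 pos [506.494 -21.428 287.772] open 0.9985030890392095 0.0
```

View pics/w5.png

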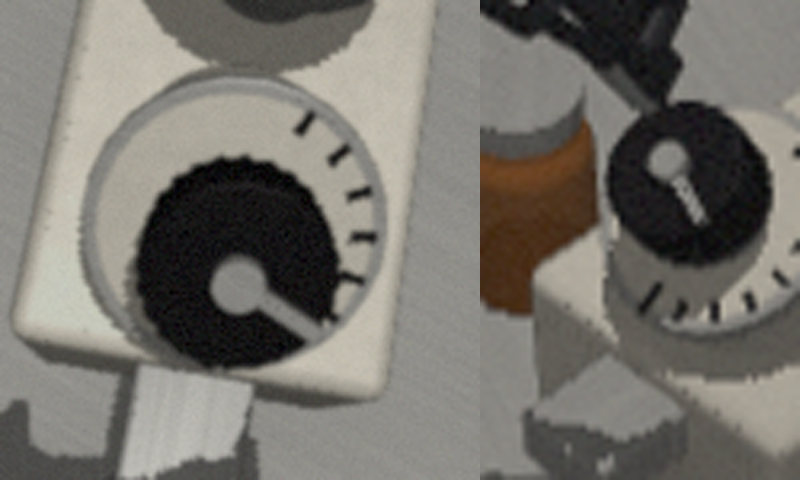

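```bash
python3 - <<'E'
from h import *
cw=r.camera_info("wrist");M=axR(18).as_matrix();ax=-M[:,2];p=np.array([567.4,-3,177]);T=np.load("w5T.npy")
def pl(uv,h):
    o,d=ray(cw,[(180+x/3.2,110+y/3.2) for x,y in uv],T);X=o+d*(((p+h*ax-o)@ax)/(d@ax))[:,None];return (X-p)@M[:,:2]
def ang(v):
    e1=-M[:,1];e2=np.cross(ax,e1);w=M[:,:2]@v;return np.degrees(np.arctan2(w@e2,w@e1)).round(1)
q=pl([(240,283),(262,294),(316,332)],18);print(q.tolist(),ang(q[2]-q[1]),ang(q[2]-q[0]),ang(q[2]))
m=pl([(351,277),(364,237),(360,193),(340,156),(304,123)],-27);print([ang(v) for v in m],np.linalg.norm(m,axis=1))
E
```

```text
[[-3.1909857202599494, 2.782672393776937], [-9.655215074408577, 1.0548987136985697], [-26.58347034695383, -6.371169197826339]] 66.3 68.6 76.5
[np.float64(85.9), np.float64(104.4), np.float64(123.3), np.float64(140.7), np.float64(160.6)] [41.701 43.381 44.18  43.993 43.87 ]
```

```bash
python3 - <<'E'
from h import *
cd=r.camera_info("side");M=axR(18).as_matrix();ax=-M[:,2];p=np.array([567.4,-3,177])
e1=-M[:,1];e2=np.cross(ax,e1)
D=lambda q:(q-[210,175])*[320/60,480/90]+[480,0]
for g in(20,40,60,80):
    a=np.radians(g);u=np.cos(a)*e1+np.sin(a)*e2
    q=D(proj(cd,[p+18*ax,p+18*ax+24*u,p-27*ax+40*u]));print(g,q.round(0).tolist(),(q[1]-q[0])/np.linalg.norm(q[1]-q[0]))
v=np.array([702-668,221-160]);print(v/np.linalg.norm(v))
for t in("tin_mid","jar_a_mid","jar_b_mid"):print(t,[x["box"] for x in r.recognise(t,"side")[:2]])
E
```

```text
20 [[663.0, 167.0], [640.0, 228.0], [673.0, 314.0]] [-0.362  0.932]
40 [[663.0, 167.0], [661.0, 228.0], [707.0, 316.0]] [-0.039  0.999]
60 [[663.0, 167.0], [682.0, 222.0], [742.0, 305.0]] [0.332 0.943]
80 [[663.0, 167.0], [702.0, 208.0], [773.0, 283.0]] [0.684 0.729]
[0.487 0.873]
tin_mid [[200.0, 262.7, 239.8, 307.2], [322.0, 253.5, 358.9, 306.3]]
jar_a_mid [[206.2, 181.8, 231.4, 234.7]]
jar_b_mid [[321.5, 255.0, 357.3, 305.5], [234.5, 194.4, 264.3, 227.3]]
```

```bash
python3 -c "
from rig import r
print(r.sign_off())"
```

```text
the job is handed in; nothing more can be done
None
```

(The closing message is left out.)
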